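# Fetch the battery from under the wire shelf and put it on charge

### The job

A battery pack has slid under the low wire shelf: hold the reacher by its upright grip, squeeze its trigger so that its jaws close on the pack, draw the pack out until it is wholly clear of the shelf, and leave the reacher standing on the bench. Then lay the pack flat in the charger's bay, contacts up, let go of it, and afterwards press the charger's flat round key gently, until you feel about 5 to 8 N, for half a second. Leave everything else as it is.

Things in the scene. Friction and masses are not known exactly. Their poses are not given: they have to be found in the camera images.
- reacher: The reacher, a 300 mm long pick-up tool, 0.35 kg; x runs along its shaft to the jaws, z up; origin on its underside below the grip. It stands on a rubber foot (80 x 64 mm) under the grip and a small front skid, and can be slid along on them or carried just off the bench. Housing up to 40 mm high and 40 mm ahead of the grip; beyond it a thin shaft, 25 mm high.
- reacher_grip (a point): Where to hold the reacher, 78 mm above the bench; x along the shaft, z up. A black fixed post (back face 30 mm behind this point, top 110 mm high) and the grey trigger paddle (front face 30 mm ahead, top 106 mm) stand in line: 60 mm to take together from above, fingers closing along x between low side guards (42 mm apart in y, up to 90 mm high, 10 mm proud); 39 mm with jaws shut on the pack.
- trigger (a joint): Trigger travel towards the post: 0 released (jaws open), 0.024 m fully squeezed; spring 12 N at 0 rising to 19 N. The jaws meet the 44 mm wide pack at 0.021; more force clamps it. A few mm of squeeze holds the reacher well enough to slide it, jaws still open. Released, the jaws spring open. Squeezing with two fingers moves the reacher 10 mm forward.
- reacher_jaws (a point): Point midway between the jaw pads, 245 mm ahead of the grip, 22 mm above the bench; axes as the grip. Rubber pads 47 mm long, 8 to 36 mm above the bench. Open: 58 mm apart at the rear, 86 mm at the tips, 120 mm over the outsides. Parallel at 44 mm, then reaching to 268 mm ahead of the grip. A cross head 92 mm wide closes the space between them at 200 mm.
- jaw_left: The reacher's left jaw (seen from the grip), hinged; origin under its pivot, 195 mm ahead of the grip and 34 mm to the left, at bench height.
- jaw_right: The right jaw, likewise, 34 mm to the right.
- pack: The battery pack; origin at the centre of its underside; x along its length, z up.
- pack_center (a point): Centre of the battery pack, 20 mm above its underside: a black block 80 mm long (x), 44 mm wide (y), 32 mm high, with a narrower grey rail (56 x 30 x 8 mm, brass contacts) on top, 40 mm in all, 0.25 kg. It lies flat under the wire shelf, its length within 0.15 rad of the shelf's depth direction, 100 to 140 mm behind the front edge.
- shelf_front (a point): Middle of the front edge of the wire shelf, at bench height. x points into the gap below the shelf, z up. The fixed shelf is 360 mm wide (y), 270 mm deep (x from 0 to 0.27); the free gap is 78 mm high, its wire top ends at 86 mm; thin legs stand at its four corners only. A meter stands on its back strip.
- charger_bay (a point): Middle of the floor of the charger's bay, 26 mm above the bench. The bay is 94 mm long (x) and 60 mm wide (y) inside, with a rim 5 mm wide and 6 mm high, for the pack to lie in lengthwise, either way round. The fixed charger is a grey block 180 x 96 x 26 mm; its middle is 34 mm from here along +x. Its round key lies 88 mm from here along +x.
- key_top (a point): Centre of the top of the charger's flat round white key (40 mm across), 30 mm above the bench, standing 3.5 mm proud. It yields only 1.5 mm (at 6 N), straight down, then is hard.
- key: The charger's round key; origin on its underside.
- tape_center (a point): Middle of a roll of tape (90 mm across, 25 mm high) lying under the shelf beside the pack, 140 mm from it: leave it.
- screwdriver_grip (a point): A screwdriver, 170 mm long, lying on the bench: leave it.
- pliers: Pliers, 160 mm long, lying on the bench: leave them.
- bobbin: A white flanged bobbin, 44 mm across, 70 mm high, standing: leave it.
- socket: A steel deep socket, 34 mm across, 78 mm high, standing: leave it.
- bracket: An aluminium angle bracket, 70 x 50 x 64 mm: leave it.
Things that resemble listed ones, but are neither listed nor needed, are in the scene too. Leave any orange or purple look-alike of the pack alone.

How it is judged:
On the way, in this order (a step that is already met when the one before it is completed fails the run):
1. the trigger is squeezed by the fingers and both jaws press on the pack while it is still under the shelf (centre at least 50 mm behind the front edge) (contact force between each of jaw_left, jaw_right and pack above 0.5 N and value of joint trigger above 0.012 m and contact force between the fingers and reacher above 1 N and x of pack_center in the frame of shelf_front above 0.05 m), for 0.2 s.
2. the pack, still clamped in the jaws, has been drawn out clear of the shelf (centre at least 42 mm before the front edge) (contact force between each of jaw_left, jaw_right and pack above 0.5 N and value of joint trigger above 0.012 m and contact force between the fingers and reacher above 1 N and x of pack_center in the frame of shelf_front below -0.042 m), for 0.1 s.
3. the pack lies flat in the bay, let go, and the reacher stands on the bench (horizontal distance between pack_center and charger_bay below 0.012 m and z of pack_center in the frame of charger_bay between 0.015 and 0.024 m and angle between pack_center's own z axis and vertical below 0.1 rad and angle between the x axis of pack_center and the x axis of charger_bay, either way round below 0.25 rad and contact force between the fingers and pack below 0.1 N and angle between reacher's own z axis and vertical below 0.15 rad), for 0.3 s.
4. the key is pressed by the fingers with 3.5 N or more for 0.2 s (horizontal distance between pack_center and charger_bay below 0.012 m and z of pack_center in the frame of charger_bay between 0.015 and 0.024 m and angle between pack_center's own z axis and vertical below 0.1 rad and angle between the x axis of pack_center and the x axis of charger_bay, either way round below 0.25 rad and contact force between the fingers and key above 3.5 N), for 0.2 s.
At the end, for the whole second after the job is handed in: The pack lies at rest on the bay floor, contacts up (centre within 12 mm, lengthwise within 0.25 rad, flat within 0.1 rad); the reacher stands on the bench, upright within 0.15 rad, trigger released, its grip before the shelf's front edge; the key, pressed last, is let go (horizontal distance between pack_center and charger_bay below 0.012 m and z of pack_center in the frame of charger_bay between 0.015 and 0.024 m and angle between pack_center's own z axis and vertical below 0.1 rad and angle between the x axis of pack_center and the x axis of charger_bay, either way round below 0.25 rad and linear speed of each of pack, reacher below 0.02 m/s and contact force between the fingers and key below 0.1 N and angle between reacher's own z axis and vertical below 0.15 rad and height (world z) of reacher below 0.008 m and value of joint trigger below 0.003 m and x of reacher_grip in the frame of shelf_front below 0 m); the robot touches nothing.
It fails at once if another thing is moved by more than 30 mm (distance of any of tape_center, screwdriver_grip, pliers, bobbin, socket, bracket from where it was at the start of the episode above 0.03 m).
It fails at once if the key is pressed with more than 40 N (contact force between anything else and key above 40 N).
It also fails if it takes over 69 s, if anything falls off the work surface, if the arm or the gripper's body presses on something with over 40 N, if the wrist force passes 120 N, or if a joint passes its speed limit or range.

### The arm

A 6-joint arm with a two-finger parallel gripper is mounted at the origin on the work surface. World frame = base frame: x ahead of the robot, y to its left, z up, the work surface at z = 0. Lengths are in m, angles in rad, forces in N, time in s.
With the tool pointing down it reaches from about 0.35 to 0.975 m from the base axis. Payload 4.9 kg.
Tool frame: the origin (TCP) lies midway between the tips of the shut fingers; the grasp point (between the pads) lies 19 mm behind it; z points along the fingers, y is the line along which they close (so a half turn about z gives the same grasp; the last joint's range is limited). The gripper opens to 85 mm and grips with 20 to 120 N. Pads are 22 mm wide; open, the fingers measure 114 mm over their backs; the gripper's body (76 mm by 85 mm) begins 54 mm behind the grasp point. The pads swing forward as they close: fully open they stand 13 mm farther back than shut.
Start: joints at [-1.282, 0.053, 1.613, -0, 1.476, -0.119], TCP at [0.248, -0.574, 0.197] pointing down, gripper open.
Joint ranges: [-3.01, 3.01], [-1.01, 2.22], [0.06, 2.58], [-1.02, 4.17], [0.09, 2.62], [-3.14, 3.14]. Speed limits (rad/s): [2.57, 2.57, 3.14, 3.14, 3.14, 3.14].

### API

Orientations are given as a rotation vector (axis times angle).
In Python, from station import ctrl, optics, job gives the robot as it stands.
- The arm moves only by the shell command python3 -m jog 'ROWS' [OPENING] [FORCE]. ROWS is JSON, a list of rows, each a list of 2 entries, a list of its own where there are three numbers: the shift along the tool's x, y, z in m, then the turn, a rotation vector about the tool's x, y, z in rad. A call has 1 to 5 rows; each row is the pose to reach, as a shift and turn from the pose commanded when the call began, along the tool's axes at that moment; what a row does not reach only later rows make up. A row lasts 1/10 s, in which the tool goes at most 50 mm and 8.59 degrees, less where a joint would pass 70% of its speed; a pose out of reach is approached as far as the arm can. A call with a gripper value outside its range is refused whole. OPENING is the opening, from 0 (shut) to 1 (fully open), set as the call begins (- or left out, the last holds). The fingers move at their own pace and stop on an object; FORCE is the grip in N (left out, the last holds). Time passes only in rows, so rows that repeat a pose let the fingers close. It gives the time, the measured TCP pose, the force, the opening and the grip force at its end, in the units of the state.
- ctrl.get_obs(): the state, without advancing time (a new reading comes with each control period).
- optics.get_image(name): name is "side" or "top" or "wrist"; returns a dict with "image" (480x640x3 uint8, blue, green, red), "fx", "fy", "cx", "cy" (pixels), "rvec" (rotation vector, rad) and "tvec" (3), from world to camera coordinates, as OpenCV has them; the wrist camera has in their place "mount" (4x4, takes a point from camera to tool coordinates, whose origin is the TCP and whose axes are the flange's). Camera axes: x right, y down, z forward; pixel columns grow to the right and rows downward; lengths in m; the calibration is good to about 2 mm. The wrist camera is an equidistant fisheye: a pixel r from the principal point sees the ray r / f radians off the axis. A picture is of the moment at which its call begins: read the wrist's pose just before it. There is no depth.
- job.finish_job(): hands the job in; it is judged then, once.
The state is a dict: "t": time; "q": joint angles; "dq": joint speeds; "effort": joint torques, N m; "tool_pos": TCP position; "tool_rot": TCP orientation; "contact_force": force on the tool from outside, world axes, zero at the start; "wrist_torque": the same for the moment, N m; "opening": finger opening in m; "grip_force": force on a finger pad.
Only numpy, scipy, OpenCV 4.12 (cv2) and the standard library are available. Lean on these libraries where they do the work, as an engineer would, in place of code of your own. Each camera call takes 0.05 s, during which the arm holds its last target. There are 200 camera calls.

## Working session

There is one attempt and no reset: what is moved stays moved. The work goes in short steps, Python scripts to look and compute and a shell command to move; the robot and the scene stay as the last step left them, time stands still between calls to the robot, and variables do not carry over. Pictures are saved under pics/ and viewed, at most 10 in all, crops included, and the job is handed in when it is done.

```bash
mkdir -p pics; ls
python3 - <<'E'
from station import ctrl, optics
import cv2,pickle
o=ctrl.get_obs();print(o)
d={}
for n in("side","top","wrist"):
    d[n]=optics.get_image(n);cv2.imwrite(f"pics/{n}0.png",d[n]["image"])
    print(n,{k:v for k,v in d[n].items() if k!="image"})
pickle.dump((o,d),open("im0.pkl","wb"))
E
```

```text
pics
{'t': 0.0, 'q': array([-1.28203500e+00,  5.33909426e-02,  1.61427107e+00,  1.18560588e-05,
        1.47600062e+00, -1.19005086e-01]), 'dq': array([-0.00031504, -0.00115807, -0.00096099, -0.0015054 ,  0.00038208,
       -0.00018309]), 'effort': array([ 2.06335259e-03, -3.93681479e+01, -3.70173812e+01, -1.27292139e-05,
        7.01893194e-03,  2.03464850e-06]), 'tool_pos': array([ 0.24765461, -0.57309472,  0.19555566]), 'tool_rot': array([-3.07450266e+00, -6.35670087e-01,  2.57011225e-04]), 'contact_force': array([-0.45126105, -0.49435118,  0.20694517]), 'wrist_torque': array([ 0.0510356 , -0.03143231, -0.02349769]), 'grip_force': 0.0, 'opening': 0.0855322313138114}
side {'fx': 449.7038889956632, 'fy': 449.7038889956632, 'cx': 315.75820503569787, 'cy': 240.08068174186263, 'rvec': array([ 2.27339456, -0.09389745,  0.02043994]), 'tvec': array([-0.48116405,  0.09342368,  1.09670615])}
top {'fx': 532.325613456904, 'fy': 532.325613456904, 'cx': 316.9070607755426, 'cy': 245.02322756107208, 'rvec': array([ 2.15749628, -2.16769182,  0.15603548]), 'tvec': array([-0.00948989,  0.49405268,  1.38202315])}
wrist {'fx': 371.64829954431775, 'fy': 371.64829954431775, 'cx': 315.3756289744498, 'cy': 237.33681457350153, 'mount': array([[ 4.65736285e-04, -9.60391322e-01, -2.78654429e-01,
         7.12259559e-02],
       [ 9.99999892e-01,  4.45267952e-04,  1.36745562e-04,
         6.26498603e-04],
       [-7.25336415e-06, -2.78654462e-01,  9.60391426e-01,
        -1.76259649e-01],
       [ 0.00000000e+00,  0.00000000e+00,  0.00000000e+00,
         1.00000000e+00]])}
```

View pics/top0.png

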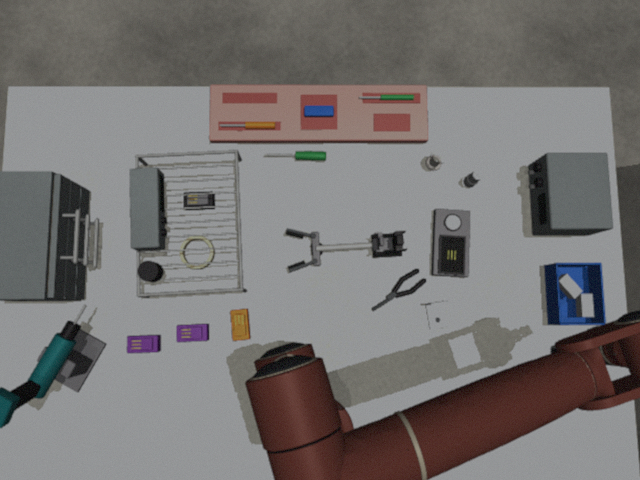

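View pics/side0.png

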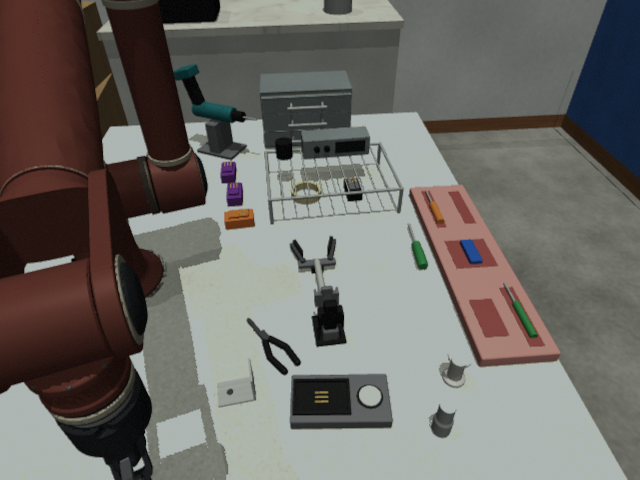

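The top view shows the shelf at about (137–243, 150–297) with the pack near (199,200) and the tape at (198,252). The reacher runs from its jaws at about (300,250) to the grip at (388,245), and the charger is at (451,243). I'll enlarge two crops to read these more closely.

Run:
```python
import cv2
i=cv2.imread("pics/top0.png")
a=cv2.resize(i[145:305,130:290],None,fx=3.5,fy=3.5,interpolation=cv2.INTER_CUBIC) 
b=cv2.resize(i[200:290,280:480],None,fx=4,fy=4,interpolation=cv2.INTER_CUBIC)
cv2.imwrite("pics/ca.png",a);cv2.imwrite("pics/cb.png",b)
```

```text
(no output)
```

View pics/ca.png

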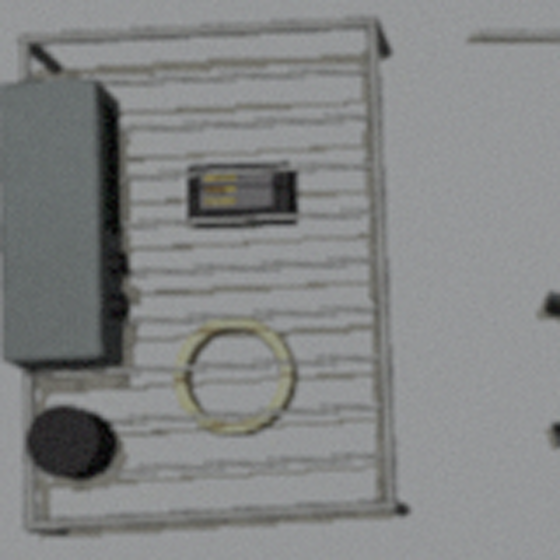

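View pics/cb.png

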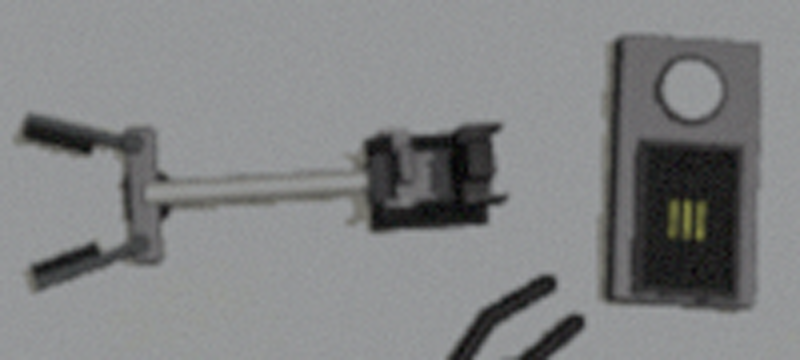

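Crop a (×3.5, offset 130,145): the shelf front rail runs (372,20)–(393,503), the pack body centre is (242,194), and the tape is at (236,377). Crop b (×4, offset 280,200): shaft (155,192)–(365,182), jaw pivots (133,143) and (143,245), post top near (478,150), paddle near (398,155), bay centre (688,219), and key (692,90).

```bash
cat > geo.py <<'E'
import numpy as np,cv2,pickle
def ray(c,u,v,z):
    R=cv2.Rodrigues(c["rvec"])[0];t=c["tvec"]
    d=R.T@np.array([(u-c["cx"])/c["fx"],(v-c["cy"])/c["fy"],1]);o=-R.T@t
    return o+d*(z-o[2])/d[2]
def proj(c,p):
    K=np.array([[c["fx"],0,c["cx"]],[0,c["fy"],c["cy"]],[0,0,1]])
    return cv2.projectPoints(np.float64(p).reshape(-1,3),c["rvec"],c["tvec"],K,None)[0].reshape(-1,2)
E
python3 - <<'E'
from geo import *
np.set_printoptions(precision=4,suppress=True)
o,d=pickle.load(open("im0.pkl","rb"));c=d["top"]
A=lambda u,v,z:ray(c,130+(u+.5)/3.5-.5,145+(v+.5)/3.5-.5,z)
B=lambda u,v,z:ray(c,280+(u+.5)/4-.5,200+(v+.5)/4-.5,z)
print("cam",-cv2.Rodrigues(c["rvec"])[0].T@c["tvec"])
for n,p in dict(sh1=A(372,20,.086),sh2=A(393,503,.086),shb1=A(25,38,.086),shb2=A(28,530,.086),pack=A(242,194,.032),pk1=A(189,195,.032),pk2=A(297,193,.032),p3=A(243,166,.032),p4=A(243,223,.032),tape=A(236,377,.02),
 s1=B(155,192,.025),s2=B(365,182,.025),pl=B(133,143,.03),pr=B(143,245,.03),tipL=B(25,125,.036),tipR=B(35,280,.036),post=B(478,150,.11),pad=B(398,155,.106),fa=B(372,228,.0),fb=B(488,222,0),
 bay=B(688,219,.026),key=B(692,90,.03),c1=B(618,37,.026),c2=B(760,42,.026),c3=B(752,307,.026),c4=B(608,300,.026)).items(): print(n,p)
E
```

```text
cam [0.3134 0.0112 1.4338]
sh1 [0.7366 0.1988 0.086 ]
sh2 [0.3776 0.1788 0.086 ]
shb1 [0.723  0.4553 0.086 ]
shb2 [0.3596 0.4396 0.086 ]
pack [0.6164 0.3035 0.032 ]
pk1 [0.6157 0.3439 0.032 ]
pk2 [0.6171 0.2616 0.032 ]
p3 [0.6382 0.3033 0.032 ]
p4 [0.5938 0.3023 0.032 ]
tape [0.477  0.3074 0.02  ]
s1 [ 0.4879 -0.0158  0.025 ]
s2 [ 0.4941 -0.1562  0.025 ]
pl [ 0.5202 -0.0012  0.03  ]
pr [ 0.4519 -0.0075  0.03  ]
tipL [0.5316 0.0704 0.036 ]
tipR [0.4285 0.0637 0.036 ]
post [ 0.5032 -0.2178  0.11  ]
pad [ 0.5008 -0.1678  0.106 ]
fa [ 0.4658 -0.1633  0.    ]
fb [ 0.4696 -0.2423  0.    ]
bay [ 0.4682 -0.3717  0.026 ]
key [ 0.5549 -0.3766  0.03  ]
c1 [ 0.592 -0.329  0.026]
c2 [ 0.5883 -0.4251  0.026 ]
c3 [ 0.4092 -0.4122  0.026 ]
c4 [ 0.4143 -0.3163  0.026 ]
```

```bash
cat > go.py <<'E'
import sys,numpy as np
from scipy.spatial.transform import Rotation as Ro
from station import ctrl
def to(x,y,z,yaw):
    o=ctrl.get_obs();R=Ro.from_rotvec(o["tool_rot"])
    T=Ro.from_euler("z",yaw)*Ro.from_euler("x",np.pi)
    print("t",round(o["t"],2),"pos",o["tool_pos"].round(4),"yaw",round(np.arctan2(*R.as_matrix()[1::-1,0]),4),"open",round(o["opening"],4),"gf",round(o["grip_force"],1),"F",o["contact_force"].round(1))
    print("shift",R.inv().apply(np.array([x,y,z])-o["tool_pos"]).round(4),"turn",(R.inv()*T).as_rotvec().round(4))
if __name__=="__main__": to(*map(float,sys.argv[1:5]))
E
python3 go.py .496 -.199 .22 .048
```

```text
t 0.15 pos [ 0.2477 -0.5732  0.1958] yaw 0.4078 open 0.0856 gf 0.0 F [-0.1  0.3  0.8]
shift [ 0.3764 -0.2451 -0.0237] turn [-1.600e-03  2.000e-04  3.598e-01]
```

```bash
python3 -m jog '[[[0.188,-0.123,-0.024],[0,0,0.18]],[[0.188,-0.123,-0.024],[0,0,0.18]],[[0.376,-0.245,-0.024],[0,0,0.36]],[[0.376,-0.245,-0.024],[0,0,0.36]],[[0.376,-0.245,-0.024],[0,0,0.36]]]' 1 40; python3 go.py .496 -.199 .22 .048
```

```text
t: 0.65
tool_pos: [0.3853, -0.3654, 0.2129]
tool_rot: [-3.141, -0.073, -0.0]
contact_force: [0.9, -0.4, -0.6]
opening: 0.0856
grip_force: 0.0
t 0.65 pos [ 0.3853 -0.3654  0.2129] yaw 0.0466 open 0.0856 gf 0.0 F [ 0.9 -0.4 -0.6]
shift [ 0.1183 -0.161  -0.007 ] turn [-0.0001 -0.0001 -0.0014]
```

```bash
python3 -m jog '[[[0.118,-0.161,-0.007],[0,0,0]],[[0.118,-0.161,-0.007],[0,0,0]],[[0.118,-0.161,-0.007],[0,0,0]],[[0.118,-0.161,-0.007],[0,0,0]],[[0.118,-0.161,-0.007],[0,0,0]]]'
python3 - <<'E'
from station import ctrl, optics
import cv2,pickle
o=ctrl.get_obs();w=optics.get_image("wrist");print(o["tool_pos"],o["tool_rot"])
pickle.dump((o,w),open("w1.pkl","wb"));cv2.imwrite("pics/w1.png",w["image"])
E
python3 go.py .496 -.199 .22 .048
```

```text
t: 1.15
tool_pos: [0.4971, -0.196, 0.2201]
tool_rot: [-3.139, -0.087, -0.001]
contact_force: [-0.7, -0.2, 0.0]
opening: 0.0854
grip_force: 0.0
[ 0.49705591 -0.1960386   0.22014355] [-3.13878973e+00 -8.67180470e-02 -1.42799985e-03]
t 1.2 pos [ 0.4958 -0.1984  0.22  ] yaw 0.053 open 0.0855 gf 0.0 F [-0.2 -0.1  0.1]
shift [ 0.0001  0.0007 -0.    ] turn [-0.0001  0.0003  0.005 ]
```

View pics/w1.png

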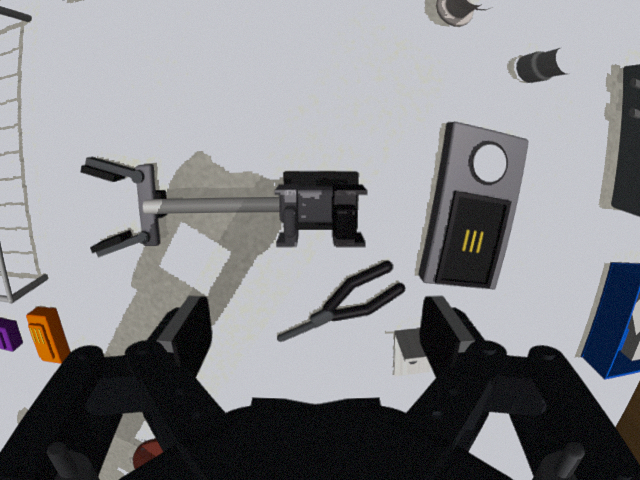

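The wrist view from 0.22 m shows the shaft (150,207)–(278,204), jaw pivots (143,172) and (148,238), paddle near (288,215), and post top near (345,220). The key is at (488,162) and the bay contacts at (473,240). I'll triangulate these as a cross-check.

```bash
cat >> geo.py <<'E'
from scipy.spatial.transform import Rotation as Ro
def wray(o,w,u,v,z):
    dx,dy=u-w["cx"],v-w["cy"];r=np.hypot(dx,dy);a=r/w["fx"]
    d=np.array([np.sin(a)*dx/r,np.sin(a)*dy/r,np.cos(a)])
    R=Ro.from_rotvec(o["tool_rot"]).as_matrix();M=w["mount"]
    c=R@M[:3,3]+o["tool_pos"];d=R@M[:3,:3]@d
    return c+d*(z-c[2])/d[2]
E
python3 - <<'E'
from geo import *
np.set_printoptions(precision=4,suppress=True)
o,w=pickle.load(open("w1.pkl","rb"))
for n,u,v,z in [("s1",150,207,.025),("s2",278,204,.025),("pl",143,172,.03),("pr",148,238,.03),("postfront",334,222,.11),("postback",357,222,.11),("padfront",281,218,.106),("padback",297,218,.106),("key",488,162,.03),("bay",473,240,.026),("baytl",457,193,.032),("baytr",509,200,.032),("baybr",494,288,.032),("baybl",437,280,.032)]:
    print(n,wray(o,w,u,v,z))
E
python3 - <<'E'
import cv2
i=cv2.imread("pics/w1.png")[160:260,265:375];cv2.imwrite("pics/w1c.png",cv2.resize(i,None,fx=5,fy=5,interpolation=cv2.INTER_CUBIC))
E
```

```text
s1 [ 0.4852 -0.0162  0.025 ]
s2 [ 0.4942 -0.1582  0.025 ]
pl [ 0.5242 -0.0114  0.03  ]
pr [ 0.4513 -0.0138  0.03  ]
postfront [ 0.499 -0.211  0.11 ]
postback [ 0.5001 -0.2294  0.11  ]
padfront [ 0.499  -0.1685  0.106 ]
padback [ 0.4997 -0.1814  0.106 ]
key [ 0.5553 -0.3755  0.03  ]
bay [ 0.468  -0.3725  0.026 ]
baytl [ 0.5192 -0.3425  0.032 ]
baytr [ 0.5173 -0.407   0.032 ]
baybr [ 0.4134 -0.4092  0.032 ]
baybl [ 0.4217 -0.3346  0.032 ]
```

View pics/w1c.png

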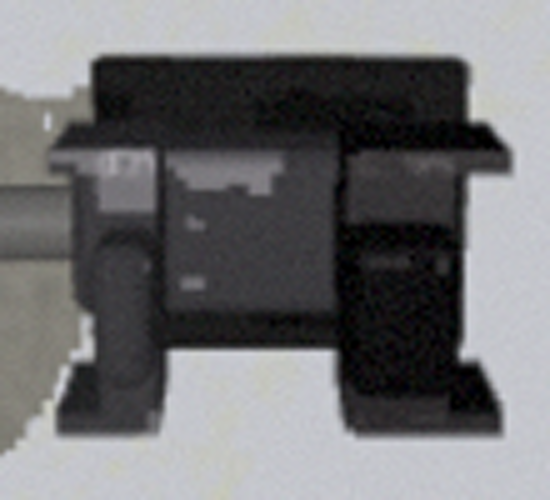

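```bash
python3 -m jog '[[[0.001,0.001,0.165],[0,0,0]],[[0.001,0.001,0.165],[0,0,0]],[[0.001,0.001,0.165],[0,0,0]],[[0.001,0.001,0.165],[0,0,0]],[[0.001,0.001,0.165],[0,0,0]]]' ; python3 -m jog '[[[0,0,0],[0,0,0]],[[0,0,0],[0,0,0]],[[0,0,0],[0,0,0]],[[0,0,0],[0,0,0]]]' 0.64 60;python3 go.py .497 -.196 .057 .05
```

```text
t: 1.7
tool_pos: [0.4933, -0.2014, 0.0522]
tool_rot: [-3.138, -0.073, 0.009]
contact_force: [-0.8, 1.1, 0.6]
opening: 0.085
grip_force: 0.0
t: 2.1
tool_pos: [0.4984, -0.2035, 0.0591]
tool_rot: [3.136, 0.075, 0.008]
contact_force: [-0.5, -0.2, 6.1]
opening: 0.0548
grip_force: 13.2
t 2.1 pos [ 0.4984 -0.2035  0.0591] yaw 0.0479 open 0.0548 gf 13.2 F [-0.5 -0.2  6.1]
shift [-0.001  -0.0076  0.0021] turn [ 0.0046 -0.0052 -0.0021]
```

```bash
python3 -m jog '[[[0,0,-0.003],[0,0,0]],[[0,0,-0.003],[0,0,0]],[[0,0,-0.003],[0,0,0]]]';python3 go.py .618 .035 .057 .02
```

```text
t: 2.4
tool_pos: [0.4964, -0.2019, 0.0592]
tool_rot: [3.14, 0.075, 0.002]
contact_force: [-1.5, 1.1, 3.9]
opening: 0.0552
grip_force: 12.7
t 2.4 pos [ 0.4964 -0.2019  0.0592] yaw 0.0479 open 0.0552 gf 12.7 F [-1.5  1.1  3.9]
shift [ 0.1328 -0.2309  0.0022] turn [ 0.0008 -0.001   0.0279]
```

```bash
python3 -m jog '[[[0.025,-0.019,-0.002],[0,0,0]],[[0.052,-0.038,-0.002],[0,0,0.01]],[[0.078,-0.057,-0.002],[0,0,0.02]],[[0.104,-0.076,-0.002],[0,0,0.028]],[[0.13,-0.096,-0.002],[0,0,0.028]]]';python3 -m jog '[[[0,0,0],[0,0,0]]]'
python3 - <<'E'
from station import ctrl, optics
import cv2,pickle
o=ctrl.get_obs();w=optics.get_image("top");cv2.imwrite("pics/t2.png",w["image"])
i=w["image"][130:300,130:400]
cv2.imwrite("pics/t2c.png",cv2.resize(i,None,fx=2.9,fy=2.9,interpolation=cv2.INTER_CUBIC))
pickle.dump((o,w),open("t2.pkl","wb"))
E
python3 go.py .621 .0425 .059 .02
```

```text
t: 2.9
tool_pos: [0.622, -0.0996, 0.0604]
tool_rot: [3.14, 0.031, -0.001]
contact_force: [-1.0, -2.0, 1.8]
opening: 0.0547
grip_force: 13.7
t: 3.0
tool_pos: [0.624, -0.0966, 0.0607]
tool_rot: [-3.139, -0.035, -0.004]
contact_force: [0.2, 5.2, 3.3]
opening: 0.0552
grip_force: 10.9
t 3.05 pos [ 0.623  -0.0972  0.0608] yaw 0.0216 open 0.0547 gf 11.0 F [1.2 3.4 4.9]
shift [ 0.001  -0.1397  0.0022] turn [-0.0029 -0.002   0.0016]
```

View pics/t2c.png

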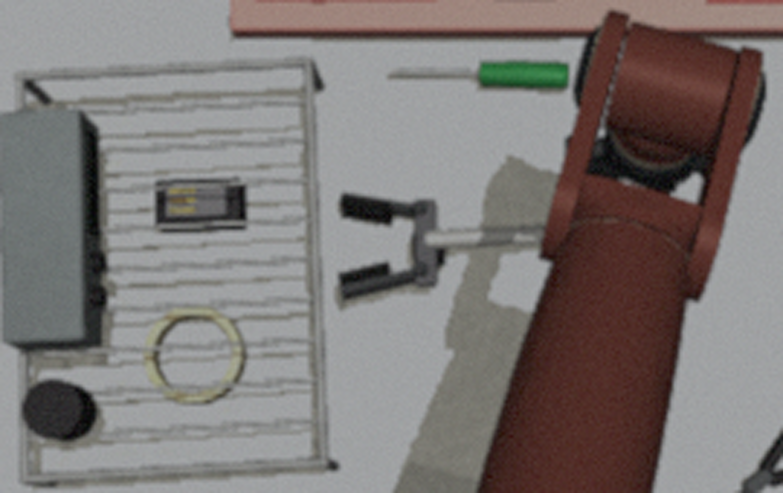

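The reacher moved, with its jaw pivots now at crop (425,210) and (432,275) and the shaft at (435,241)–(540,235). It sits lower in the image than the pack at (200,204), so I need to measure its axis.

Run:
```python
from geo import *
np.set_printoptions(precision=4,suppress=True)
o,c=pickle.load(open("t2.pkl","rb"))
A=lambda u,v,z:ray(c,130+(u+.5)/2.9-.5,130+(v+.5)/2.9-.5,z)
for n,p in dict(pack=A(200,204,.032),pkL=A(157,204,.032),pkR=A(245,204,.032),s1=A(435,241,.025),s2=A(540,235,.025),pl=A(425,210,.03),pr=A(432,275,.03),tl=A(345,205,.036),tr=A(342,287,.036)).items():print(n,p)
```

```text
pack [0.6165 0.3039 0.032 ]
pkL [0.6166 0.3434 0.032 ]
pkR [0.6164 0.2625 0.032 ]
s1 [0.5826 0.0876 0.025 ]
s2 [ 0.588  -0.0097  0.025 ]
pl [0.6108 0.0967 0.03  ]
pr [0.5498 0.09   0.03  ]
tl [0.6144 0.17   0.036 ]
tr [0.538  0.1719 0.036 ]
```

Run:
```python
from station import ctrl, optics
import cv2,pickle,numpy as np
o=ctrl.get_obs();w=optics.get_image("wrist");s=optics.get_image("side")
pickle.dump((o,w,s),open("w3.pkl","wb"))
a=cv2.resize(s["image"][150:350,240:440],(400,400));b=cv2.resize(w["image"][90:330,100:340],(400,400))
cv2.imwrite("pics/m3.png",np.hstack([a,b]));print(o["tool_pos"],o["opening"],o["contact_force"],o["wrist_torque"])
```

```text
[ 0.6229796  -0.09718869  0.06077371] 0.054725607125537784 [1.23859095 3.40529044 4.85362299] [ 1.10512455 -0.24002564 -0.07851693]
```

View pics/m3.png

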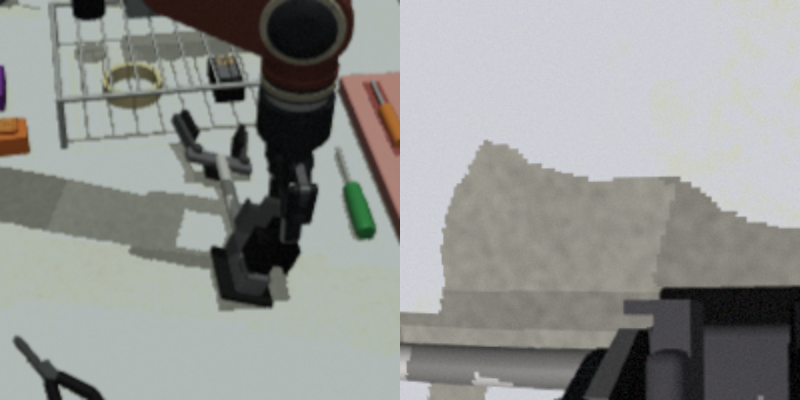

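The side view shows the reacher rolled about 25–30° because its foot dragged. I'll right it by moving the hand back in x, then lift it clear before going sideways.

```bash
python3 -m jog '[[[-0.01,0,0],[0,0,0]],[[-0.02,0,0.001],[0,0,0]],[[-0.03,0,0.002],[0,0,0]],[[-0.037,0,0.003],[0,0,0]],[[-0.042,0,0.003],[0,0,0]]]';python3 -m jog '[[[0,0,0],[0,0,0]],[[0,0,0],[0,0,0]]]'
python3 - <<'E'
from station import ctrl, optics
import cv2,pickle,numpy as np
o=ctrl.get_obs();w=optics.get_image("wrist");s=optics.get_image("side");t=optics.get_image("top")
pickle.dump((o,w,s,t),open("w4.pkl","wb"))
a=cv2.resize(s["image"][190:330,260:400],(420,420));b=cv2.resize(t["image"][180:270,230:320],(380,420))
cv2.imwrite("pics/m4.png",np.hstack([a,b]));print(o["tool_pos"],o["opening"],o["contact_force"],o["wrist_torque"])
E
```

```text
t: 3.65
tool_pos: [0.5778, -0.1013, 0.0563]
tool_rot: [3.14, 0.029, -0.001]
contact_force: [1.2, -0.0, -2.3]
opening: 0.0548
grip_force: 13.4
t: 3.85
tool_pos: [0.5784, -0.1011, 0.0563]
tool_rot: [3.141, 0.031, -0.003]
contact_force: [-0.6, -1.2, -1.2]
opening: 0.0546
grip_force: 13.7
[ 0.57838051 -0.1010961   0.05633277] 0.054627752660486154 [-0.623683   -1.23587053 -1.18646357] [-0.00296924  0.01855067  0.01057405]
```

View pics/m4.png

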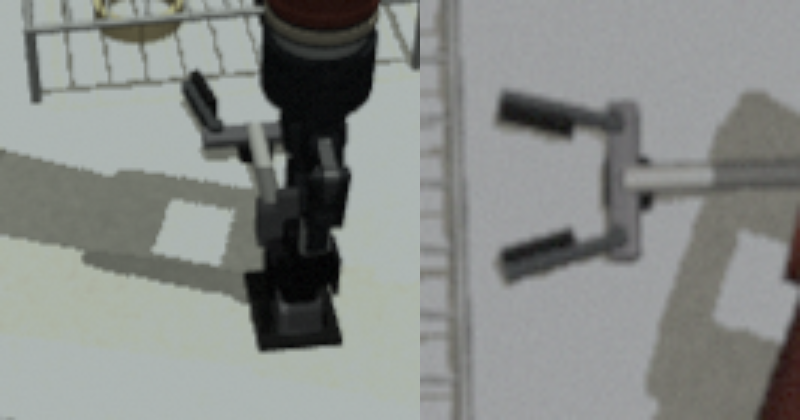

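The reacher is upright again: the side pane shows its foot flat, and the top pane shows the jaw pivots at about (623,115) and (628,240) with the shaft at (630,178)–(795,172). Next I'll locate its axis and lift slightly.

```bash
python3 - <<'E'
from geo import *
np.set_printoptions(precision=4,suppress=True)
o,w,s,c=pickle.load(open("w4.pkl","rb"))
A=lambda u,v,z:ray(c,230+(u-420+.5)/(380/90)-.5,180+(v+.5)/(420/90)-.5,z)
for n,p in dict(s1=A(630,178,.025),s2=A(795,172,.025),pl=A(623,115,.03),pr=A(628,240,.03)).items():print(n,p)
E
python3 -m jog '[[[0,0,-0.003],[0,0,0]],[[0,0,-0.006],[0,0,0]],[[0,0,-0.006],[0,0,0]],[[0,0,-0.006],[0,0,0]]]';python3 go.py .621 -.101 .064 .02
```

```text
s1 [0.569  0.0884 0.025 ]
s2 [ 0.5722 -0.0165  0.025 ]
pl [0.6049 0.0927 0.03  ]
pr [0.5322 0.0893 0.03  ]
t: 4.4
tool_pos: [0.5794, -0.1004, 0.0633]
tool_rot: [3.141, 0.031, 0.001]
contact_force: [0.0, -1.1, -3.3]
opening: 0.055
grip_force: 13.2
t 4.4 pos [ 0.5794 -0.1004  0.0633] yaw 0.0199 open 0.055 gf 13.2 F [ 0.  -1.1 -3.3]
shift [ 0.0416  0.0014 -0.0007] turn [ 0.0002 -0.0003 -0.0001]
```

```bash
python3 -m jog '[[[0.008,0,-0.001],[0,0,0.005]],[[0.018,0,-0.001],[0,0,0.01]],[[0.029,0,-0.001],[0,0,0.015]],[[0.039,0,-0.001],[0,0,0.02]],[[0.045,0,-0.001],[0,0,0.02]]]';python3 -m jog '[[[0,0,0],[0,0,0]],[[0,0,0],[0,0,0]]]'
python3 - <<'E'
from station import ctrl, optics
import cv2,pickle,numpy as np
o=ctrl.get_obs();s=optics.get_image("side");t=optics.get_image("top")
pickle.dump((o,s,t),open("w5.pkl","wb"))
a=cv2.resize(s["image"][150:320,260:430],(390,390));b=cv2.resize(t["image"][175:265,190:280],(390,390))
cv2.imwrite("pics/m5.png",np.hstack([a,b]))
E
python3 go.py .621 .0425 .064 0
```

```text
t: 4.9
tool_pos: [0.6256, -0.0996, 0.0641]
tool_rot: [3.142, -0.0, 0.001]
contact_force: [0.1, 0.2, -3.4]
opening: 0.0553
grip_force: 13.2
t: 5.1
tool_pos: [0.6241, -0.0995, 0.0638]
tool_rot: [-3.141, 0.0, 0.001]
contact_force: [0.2, -1.3, -3.1]
opening: 0.0546
grip_force: 13.2
t 5.2 pos [ 0.6238 -0.0995  0.0639] yaw -0.0002 open 0.0549 gf 13.2 F [ 0.4  0.9 -2.4]
shift [-2.80e-03 -1.42e-01 -1.00e-04] turn [-0.0001  0.0007 -0.0002]
```

View pics/m5.png

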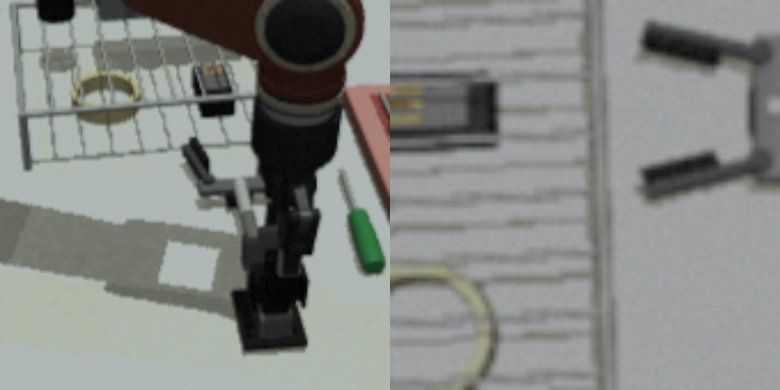

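The reacher hangs upright. In the top pane the jaw tips at (650,42) and (650,182) have their mid-line at v≈110, matching the pack end at (497,~109), so I can go straight in, lower and squeeze.

```bash
python3 -m jog '[[[0,-0.025,0],[0,0,0]],[[0,-0.055,0],[0,0,0]],[[0,-0.085,0],[0,0,0]],[[0,-0.117,0],[0,0,0]],[[0,-0.142,0],[0,0,0]]]';python3 -m jog '[[[0,0,0],[0,0,0]],[[0,0,0.003],[0,0,0]],[[0,0,0.007],[0,0,0]],[[0,0,0.007],[0,0,0]]]';python3 go.py .621 .0425 .057 0
```

```text
t: 5.7
tool_pos: [0.6237, 0.044, 0.0642]
tool_rot: [-3.141, -0.0, 0.0]
contact_force: [0.4, -0.5, -3.9]
opening: 0.0548
grip_force: 13.2
t: 6.1
tool_pos: [0.6242, 0.0416, 0.0568]
tool_rot: [-3.141, 0.003, 0.0]
contact_force: [0.7, 0.9, -2.6]
opening: 0.0546
grip_force: 13.1
t 6.1 pos [0.6242 0.0416 0.0568] yaw -0.0018 open 0.0546 gf 13.1 F [ 0.7  0.9 -2.6]
shift [-0.0032 -0.0008 -0.0002] turn [-0.0005  0.0002 -0.0018]
```

```bash
python3 -m jog '[[[0,0,0],[0,0,0]],[[0,0,0],[0,0,0]],[[0,0,0],[0,0,0]],[[0,0,0],[0,0,0]],[[0,0,0],[0,0,0]]]' 0.4 50; python3 -m jog '[[[0,0,0],[0,0,0]],[[0,0,0],[0,0,0]],[[0,0,0],[0,0,0]],[[0,0,0],[0,0,0]]]' 0.3 50
```

```text
t: 6.6
tool_pos: [0.6261, 0.0401, 0.0596]
tool_rot: [3.139, -0.002, 0.006]
contact_force: [-0.5, -6.3, 3.5]
opening: 0.0348
grip_force: 41.0
t: 7.0
tool_pos: [0.6263, 0.04, 0.0597]
tool_rot: [3.139, -0.003, 0.006]
contact_force: [0.2, -6.6, 3.4]
opening: 0.0337
grip_force: 51.1
```

```bash
python3 -m jog '[[[0,0,-0.002],[0,0,0]],[[0,0,-0.004],[0,0,0]],[[0,0.015,-0.004],[0,0,0]],[[0,0.035,-0.004],[0,0,0]],[[0,0.045,-0.004],[0,0,0]]]'
python3 - <<'E'
from geo import *
from station import optics
o,d=pickle.load(open("im0.pkl","rb"));T=d["top"]["image"][192:211,182:217]
t=optics.get_image("top")
m=cv2.matchTemplate(t["image"],T,cv2.TM_CCOEFF_NORMED)[150:260,130:330];print(cv2.minMaxLoc(m))
h=cv2.cvtColor(t["image"],cv2.COLOR_BGR2HSV)
k=cv2.inRange(h,(18,110,60),(35,255,255));ys,xs=np.nonzero(k[180:225,150:300]);print(np.c_[xs+150,ys+180].mean(0) if len(xs) else None,len(xs))
k0=cv2.inRange(cv2.cvtColor(d["top"]["image"],cv2.COLOR_BGR2HSV),(18,110,60),(35,255,255));ys,xs=np.nonzero(k0[180:225,150:300]);print(np.c_[xs+150,ys+180].mean(0),len(xs))
E
```

```text
t: 7.5
tool_pos: [0.6236, -0.0032, 0.0604]
tool_rot: [-3.14, 0.002, 0.002]
contact_force: [0.7, 2.6, -2.3]
opening: 0.033
grip_force: 53.4
(-0.44150808453559875, 0.5775165557861328, (36, 43), (3, 86))
None 0
[192.5 199. ] 2
```

Run:
```python
from geo import *
from station import optics
o,d=pickle.load(open("im0.pkl","rb"));t=optics.get_image("top")
for im in(d["top"]["image"],t["image"]):
    g=cv2.cvtColor(im,cv2.COLOR_BGR2GRAY)[195:207,160:290].mean(0);print(g.reshape(-1,2).mean(1).astype(int))
```

```text
[ 20  18  83 114 142 141 142 141 142 139 140 125  45  59  86  87  86  91
  89  83  84  85  86  79  48  47  33  92 141 140 140 141 142 143 143 143
 142 125 113 116 142 150 149 150 150 149 150 149 150 149 149 150 150 150
 149 150 150 150 150 149 150 150 150 149 149]
[ 22  20  87 121 150 149 150 150 150 147 148 153 154 154 153 152 152 149
 150 130  51  57  99 104 106 106 104  97  96  97  98  99  65  56  43  96
 142  78 105 118 110  91 103 134 140 139 136 137 137 137 137 124 104 105
 106 105 104 105 104  90  70  67  68  61  46]
```

The pack followed by 16 px (about 42 mm), so it is clamped. I'll continue drawing it out, then settle and set it down.

```bash
python3 -m jog '[[[0,0.025,0],[0,0,0]],[[0,0.055,0],[0,0,0]],[[0,0.085,0],[0,0,0]],[[0,0.115,0],[0,0,0]],[[0,0.135,0],[0,0,0]]]'; python3 -m jog '[[[0,0,0],[0,0,0]],[[0,0,0.002],[0,0,0]],[[0,0,0.005],[0,0,0]],[[0,0,0.005],[0,0,0]]]'
python3 - <<'E'
from geo import *
from station import optics
t=optics.get_image("top")
im=t["image"];g=cv2.cvtColor(im,cv2.COLOR_BGR2GRAY)[195:207,160:310].mean(0);print(g.reshape(-1,2).mean(1).astype(int))
E
python3 go.py .621 -.14 .057 0
```

```text
t: 8.1
tool_pos: [0.6238, -0.1382, 0.0607]
tool_rot: [-3.14, 0.002, 0.001]
contact_force: [-0.8, 2.1, -2.5]
opening: 0.0329
grip_force: 53.9
t: 8.5
tool_pos: [0.6262, -0.1383, 0.0598]
tool_rot: [3.138, 0.001, 0.006]
contact_force: [-3.2, -7.0, 8.7]
opening: 0.0331
grip_force: 58.7
[ 22  21  90 124 153 153 153 153 153 150 151 157 157 156 156 155 155 152
 153 152 154 154 154 156 152 151 151 152 152 152 151 152 153 154 153 154
 153 137 121 126 153 161 162 162 133  51  51  95 104 103 104 102  97  96
  96  96  97  61  50  59 151 129  79 107 120 116  93 126 143 143 143 142
 142 142 141]
t 8.55 pos [ 0.6261 -0.1383  0.0598] yaw 0.001 open 0.033 gf 58.7 F [-2.1 -6.3  9. ]
shift [-0.0052  0.0017  0.0028] turn [ 0.0036 -0.004   0.001 ]
```

```bash
python3 -m jog '[[[0,0,-0.002],[0,0,0]],[[0,0,-0.002],[0,0,0]],[[0,0,-0.002],[0,0,0]],[[0,0,-0.002],[0,0,0]]]' 0.64 60; python3 -m jog '[[[0,0,-0.003],[0,0,0]],[[0,0,-0.005],[0,0,0]],[[0,0,-0.007],[0,0,0]],[[0,0,-0.007],[0,0,0]]]'
```

```text
t: 8.95
tool_pos: [0.6235, -0.1367, 0.0569]
tool_rot: [-3.141, -0.001, 0.003]
contact_force: [0.4, -0.4, -3.6]
opening: 0.0546
grip_force: 13.3
t: 9.35
tool_pos: [0.6246, -0.1377, 0.0657]
tool_rot: [3.141, -0.001, 0.002]
contact_force: [-0.7, -0.8, -2.7]
opening: 0.0548
grip_force: 13.3
```

```bash
python3 -m jog '[[[0,0.02,0],[0,0,0]],[[0,0.045,0],[0,0,0]],[[0,0.07,0],[0,0,0]],[[0,0.09,0],[0,0,0]],[[0,0.09,0],[0,0,0]]]'; python3 -m jog '[[[0,0,0.003],[0,0,0]],[[0,0,0.006],[0,0,0]],[[0,0,0.009],[0,0,0]],[[0,0,0.009],[0,0,0]]]';  python3 -m jog '[[[0,0,0],[0,0,0]],[[0,0,0],[0,0,0]],[[0,0,0],[0,0,0]]]' 1
```

```text
t: 9.85
tool_pos: [0.6241, -0.231, 0.0653]
tool_rot: [3.14, -0.005, 0.001]
contact_force: [-0.0, 0.1, -4.7]
opening: 0.0547
grip_force: 13.3
t: 10.25
tool_pos: [0.6245, -0.2269, 0.0566]
tool_rot: [-3.141, -0.001, -0.001]
contact_force: [-1.0, -1.0, -0.4]
opening: 0.0546
grip_force: 13.7
t: 10.55
tool_pos: [0.6246, -0.2275, 0.0566]
tool_rot: [3.141, 0.0, 0.001]
contact_force: [-1.1, 0.7, 0.2]
opening: 0.0855
grip_force: 0.0
```

```bash
python3 -m jog '[[[0,0,-0.05],[0,0,0]],[[0,0,-0.1],[0,0,0]],[[0,0,-0.15],[0,0,0]],[[0,0,-0.15],[0,0,0]],[[0,0,-0.15],[0,0,0]]]'
cat > findpack.py <<'E'
from geo import *
from station import optics
np.set_printoptions(precision=4,suppress=True)
t=optics.get_image("top")
g=cv2.cvtColor(t["image"],cv2.COLOR_BGR2GRAY)
x0,y0,S=244,180,8
G=cv2.resize(g[y0:y0+45,x0:x0+70],None,fx=S,fy=S,interpolation=cv2.INTER_CUBIC)
for th in(100,120):
  cs,_=cv2.findContours((G<th).astype(np.uint8),cv2.RETR_EXTERNAL,cv2.CHAIN_APPROX_NONE)
  for c in cs:
    if cv2.contourArea(c)<2000: continue
    b=cv2.boxPoints(cv2.minAreaRect(c));P=np.array([ray(t,x0+(u+.5)/S-.5,y0+(v+.5)/S-.5,.032) for u,v in b])
    print(th,"area",cv2.contourArea(c)/64,"px",(b/S+[x0,y0]).mean(0),"cent",P.mean(0),"e1",(P[1]-P[0])[:2],"e2",(P[2]-P[1])[:2])
print(g[186:216:3,240:300:3])
E
python3 findpack.py
```

```text
t: 11.05
tool_pos: [0.6255, -0.2281, 0.2093]
tool_rot: [3.139, -0.0, 0.008]
contact_force: [-0.4, 0.2, -0.5]
opening: 0.0855
grip_force: 0.0
100 area 116.640625 px [306.1807 216.309 ] cent [0.5727 0.0176 0.032 ] e1 [ 0.0149 -0.0464] e2 [-0.0189 -0.0058]
100 area 526.9375 px [264.6875 200.9375] cent [0.6149 0.1286 0.032 ] e1 [-0.0002 -0.0815] e2 [-0.0495 -0.0002]
100 area 115.375 px [305.8997 184.3964] cent [0.66   0.0181 0.032 ] e1 [ 0.0198 -0.0059] e2 [-0.0148 -0.047 ]
120 area 132.109375 px [305.7138 216.4609] cent [0.5723 0.0188 0.032 ] e1 [ 0.0158 -0.0495] e2 [-0.0206 -0.0063]
120 area 556.375 px [264.625  200.9375] cent [0.6149 0.1288 0.032 ] e1 [-0.0002 -0.0832] e2 [-0.0509 -0.0002]
120 area 131.1015625 px [305.7086 184.4658] cent [0.6598 0.0186 0.032 ] e1 [ 0.0224 -0.0064] e2 [-0.0147 -0.0484]
[[166 165 167 168 167 166 166 168 169 171 167 167 170 164 166 169 166 167
  157 131]
 [166 168 166 164 167 167 168 167 167 165 167 168 168 166 167 165 166 167
  165 166]
 [161 162 167 147 105 103  74  81  78  77  82  84  64 139 165 167 168 168
  167 166]
 [153 168 166 123  45 132 133 133 116 110 110 112  42  72 169 168 170 168
  167 166]
 [153 166 167 120  51 123 121 134 120 113 112 117  52  56 169 166 166 169
  169 168]
 [148 166 168 121  46 118 112 112 115 113 112 119  55  55 168 166 166 166
  167 168]
 [152 165 170  99  50  93  93  87  88  90  87  83  55  58 171 168 166 164
  169 168]
 [146 168 169  99  37  34  37  38  36  28  37  30  35  57 168 165 166 167
  168 167]
 [146 165 166 148 127 133 134 130 134 134 133 139 138 160 168 168 168 166
  168 167]
 [151 169 166 169 167 168 171 165 169 169 167 168 171 169 166 168 167 165
  167 165]]
```

```bash
python3 -c "
from station import ctrl;print(ctrl.get_obs()['q'].round(3))"; python3 go.py .618 .1295 .13 1.5708;python3 go.py .618 .1295 .13 -1.5708
```

```text
[-0.461  0.138  1.506  0.     1.497  1.11 ]
t 11.1 pos [ 0.6243 -0.2275  0.2065] yaw -0.0002 open 0.0855 gf 0.0 F [ 0.1  0.  -0.6]
shift [-0.0064 -0.3571  0.0763] turn [ 9.000e-04 -3.000e-04 -1.571e+00]
t 11.1 pos [ 0.6243 -0.2275  0.2065] yaw -0.0002 open 0.0855 gf 0.0 F [ 0.1  0.  -0.6]
shift [-0.0064 -0.3571  0.0763] turn [-3.0000e-04 -9.0000e-04  1.5706e+00]
```

```bash
python3 -m jog '[[[0,-0.05,0],[0,0,-0.14]],[[0,-0.095,0],[0,0,-0.28]],[[0,-0.14,0],[0,0,-0.42]],[[0,-0.185,0],[0,0,-0.56]],[[0,-0.23,0],[0,0,-0.7]]]'; python3 -m jog '[[[0,0,0],[0,0,-0.14]],[[0,0,0],[0,0,-0.28]],[[0,0,0],[0,0,-0.42]],[[0,0,0],[0,0,-0.56]],[[0,0,0],[0,0,-0.7]]]';python3 go.py .618 .1295 .12 1.5708
```

```text
t: 11.6
tool_pos: [0.6226, 0.0043, 0.2031]
tool_rot: [-2.946, -1.084, 0.006]
contact_force: [-0.3, -0.5, -0.4]
opening: 0.0855
grip_force: 0.0
t: 12.1
tool_pos: [0.6228, 0.0028, 0.203]
tool_rot: [-2.394, -2.029, 0.005]
contact_force: [-0.4, -0.2, 0.4]
opening: 0.0853
grip_force: 0.0
t 12.1 pos [0.6228 0.0028 0.203 ] yaw 1.4058 open 0.0853 gf 0.0 F [-0.4 -0.2  0.4]
shift [ 0.1242 -0.0252  0.083 ] turn [-0.0049 -0.0002 -0.165 ]
```

```bash
python3 -m jog '[[[0.042,-0.008,0.02],[0,0,-0.08]],[[0.084,-0.016,0.04],[0,0,-0.165]],[[0.124,-0.025,0.06],[0,0,-0.165]],[[0.124,-0.025,0.083],[-0.005,0,-0.165]],[[0.124,-0.025,0.083],[-0.005,0,-0.165]]]';python3 -m jog '[[[0,0,0],[0,0,0]]]';python3 go.py .618 .1295 .010 1.5708
python3 - <<'E'
from geo import *
from station import ctrl,optics
o=ctrl.get_obs();w=optics.get_image("wrist");pickle.dump((o,w),open("w6.pkl","wb"));cv2.imwrite("pics/w6.png",w["image"])
g=cv2.cvtColor(w["image"],cv2.COLOR_BGR2GRAY)
# pack body top corners: predicted vs dark mask seen from wrist
S=np.array([[wray(o,w,u,v,.032)[:2] for u in range(150,500,6)] for v in range(120,420,6)])
xs=np.linspace(.56,.68,31);ys=np.linspace(.06,.20,29)
from scipy.interpolate import griddata
G=g[120:420:6,150:500:6]
q=griddata(S.reshape(-1,2),G.ravel().astype(float),tuple(np.meshgrid(xs,ys)),method="nearest")
print(xs[[0,-1]],ys[[0,-1]])
for r,y in zip(q,ys):print("%.3f"%y,"".join("#" if v<70 else "+" if v<130 else "." for v in r))
E
```

```text
t: 12.6
tool_pos: [0.6159, 0.1297, 0.116]
tool_rot: [-2.223, -2.214, 0.01]
contact_force: [-1.0, 0.4, -1.4]
opening: 0.0855
grip_force: 0.0
t: 12.7
tool_pos: [0.6193, 0.1286, 0.121]
tool_rot: [2.227, 2.214, -0.0]
contact_force: [-0.0, -0.0, -0.4]
opening: 0.0852
grip_force: 0.0
t 12.7 pos [0.6193 0.1286 0.121 ] yaw 1.5647 open 0.0852 gf 0.0 F [-0.  -0.  -0.4]
shift [ 0.001  -0.0015  0.111 ] turn [ 0.0009  0.001  -0.0061]
[0.56 0.68] [0.06 0.2 ]
0.060 ..++++.........................
0.065 ...............................
0.070 ...............................
0.075 ...............................
0.080 ...............................
0.085 ...............................
0.090 ..........##########...........
0.095 ..........##########...........
0.100 ..........#++++++++#...........
0.105 ..........#++++++++#...........
0.110 ..........#++++++++#...........
0.115 ..........#++++++++#...........
0.120 ..........#+++.++++#...........
0.125 ..........#+.+.++++#...........
0.130 ..........#.......+#...........
0.135 .........+#+++....+#...........
0.140 .........+#+++++++##...........
0.145 .........##+++++++##...........
0.150 .........##+##+++###...........
0.155 .........###########...........
0.160 .........###########...........
0.165 .........###########+..........
0.170 ..........##########...........
0.175 ...............................
0.180 +++..+++.++++++++++.+..+++.....
0.185 ###+++++++++++++###+++++..++++.
0.190 ++++++++++++++++++++++++.......
0.195 .....++......++++++++++++......
0.200 .....++......++..++............
```

```bash
python3 -m jog '[[[0.001,-0.001,0.03],[0,0,0]],[[0.001,-0.001,0.06],[0,0,0]],[[0.001,-0.001,0.09],[0,0,0]],[[0.001,-0.001,0.111],[0,0,0]],[[0.001,-0.001,0.111],[0,0,0]]]';python3 -m jog '[[[0,0,0],[0,0,0]],[[0,0,0],[0,0,0]],[[0,0,0],[0,0,0]],[[0,0,0],[0,0,0]],[[0,0,0],[0,0,0]]]' 0.3 40;python3 -m jog '[[[0,0,-0.05],[0,0,0]],[[0,0,-0.1],[0,0,0]],[[0,0,-0.15],[0,0,0]],[[0,0,-0.15],[0,0,0]]]'
```

```text
t: 13.25
tool_pos: [0.6183, 0.1286, 0.0095]
tool_rot: [2.229, 2.213, -0.001]
contact_force: [-1.4, -0.4, 0.4]
opening: 0.0857
grip_force: 0.0
t: 13.75
tool_pos: [0.6208, 0.13, 0.013]
tool_rot: [2.225, 2.212, 0.007]
contact_force: [0.8, -0.8, 0.9]
opening: 0.0255
grip_force: 0.0
t: 14.15
tool_pos: [0.625, 0.1306, 0.1731]
tool_rot: [2.217, 2.204, 0.026]
contact_force: [0.3, 0.0, 0.5]
opening: 0.0254
grip_force: 0.0
```

```bash
cat > wmap.py <<'E'
from geo import *
from station import ctrl,optics
from scipy.interpolate import griddata
import sys
o=ctrl.get_obs();w=optics.get_image("wrist");pickle.dump((o,w),open("w7.pkl","wb"))
g=cv2.cvtColor(w["image"],cv2.COLOR_BGR2GRAY)
x0,x1,y0,y1,z=map(float,sys.argv[1:6])
S=np.array([[wray(o,w,u,v,z)[:2] for u in range(0,640,4)] for v in range(0,480,4)])
xs=np.arange(x0,x1,.004);ys=np.arange(y0,y1,.004)
q=griddata(S.reshape(-1,2),g[::4,::4].ravel().astype(float),tuple(np.meshgrid(xs,ys)),method="nearest")
for r,y in zip(q,ys):print("%.3f"%y,"".join("#" if v<70 else "+" if v<130 else "." for v in r))
print(o["opening"],o["grip_force"],o["contact_force"])
E
python3 wmap.py .5 .74 .0 .24 .032; python3 findpack.py
```

```text
0.000 #####....###############.............#####################++
0.004 #####....###############.............##################..#++
0.008 #####......##############............#################...##+
0.012 ###........#########+####............######+#########...###+
0.016 ............########+####.............#####++#######....##++
0.020 ..............+#####+####............+######++#####.....+#++
0.024 ...............##########.............#############.....+#++
0.028 ...............##########..............###########+.....+#++
0.032 ...............###########.............###########.......#++
0.036 ................##########.............######+####.......#++
0.040 ................##########.............+#########........##+
0.044 ................##########..............#########........##+
0.048 .................#########.............+#########........+#+
0.052 .................+########..............#######+........+###
0.056 .....................#####..............#####............##.
0.060 .....................#####..............####+...............
0.064 ......................
[... 3809 characters left out ...]
 156 160
  158 160]
 [118 125 108  60  71  34  29  70  82  69  67  67  47 132 161 156 160 159
  157 160]
 [ 64  63  58  61  63  60  64  69  63  56  66  66  50  62 157 161 161 160
  160 159]
 [ 54  57  56  61  56  64  63  64  55  53  73  74  58  54 160 160 161 161
  159 160]
 [ 55  52  59  61  62  62  58  50  49  38  78  78  67  56 159 158 159 160
  161 161]
 [ 56  63  64  60  64  59  56  49  47  40  73  68  68  61 159 157 159 160
  158 159]
 [ 64  62  67  64  62  58  57  51  44  40  60  62  65  56 159 160 161 159
  162 160]
 [ 56  59  70  57  57  61  64  58  39  36  52  55  57  84 160 159 160 157
  158 159]
 [ 56  58  60  60  56  54  47  50  47  60  51  53  50  72 161 160 158 161
  161 159]]
```

Run:
```python
from geo import *
o,w=pickle.load(open("w7.pkl","rb"));M=np.linalg.inv(w["mount"])
def pr(p):
    c=M[:3,:3]@np.array(p)+M[:3,3];a=np.arctan2(np.hypot(c[0],c[1]),c[2]);h=np.hypot(c[0],c[1]);return (w["cx"]+w["fx"]*a*c[0]/h,w["cy"]+w["fx"]*a*c[1]/h)
for p in [(0,.0425,-.013),(0,-.0425,-.013),(.011,.0425,-.013),(0,.0128,0),(0,-.0128,0),(.011,.0128,0),(.011,-.0128,0),(0,0,0)]:print(p,np.round(pr(p),1))
g=cv2.cvtColor(w["image"],cv2.COLOR_BGR2GRAY)
for v in range(200,400,8):print(v,"".join("#" if x<55 else "+" if x<120 else "." for x in g[v,160:480:5]))
```

```text
(0, 0.0425, -0.013) [401.5 282.9]
(0, -0.0425, -0.013) [226.6 282.8]
(0.011, 0.0425, -0.013) [403.2 261.6]
(0, 0.0128, 0) [339.1 273.5]
(0, -0.0128, 0) [289.  273.5]
(0.011, 0.0128, 0) [339.6 253.2]
(0.011, -0.0128, 0) [288.5 253.1]
(0, 0, 0) [314.  273.6]
200 ........................++......+#............................##
208 ........................++......+#............................#+
216 ........................++......##...........................+#+
224 ........................#+......+#...........................+#+
232 ........................#+......+#...........................+#+
240 ........................#+......+#...........................##.
248 ........................##......+#....................+......##.
256 ........................+++++++++#....................+......+#.
264 ............................................................+#+.
272 ............................................................+#+.
280 ............................................................#+..
288 ......................++#.............#++...........+#......##..
296 ...........
[... 181 characters left out ...]
++...##...
320 .................###+++##+..........####+++###.....#++++...#+...
328 ...............######++##+..........####++######...++++....++...
336 ...######.....###########...........#############.++++######+...
344 +########################...........###########################.
352 #########################..#####+..+++##########################
360 ##########################+++++++++##+##########################
368 #########################.....+....+++.#########################
376 ########################...++..+.......#########################
384 ##..###################.................+##################..###
392 #..####################.................####################..+#
```

Run:
```python
from geo import *
o,w=pickle.load(open("w7.pkl","rb"));M=np.linalg.inv(w["mount"])
def pr(p):
    c=M[:3,:3]@np.array(p)+M[:3,3];h=np.hypot(c[0],c[1]);a=np.arctan2(h,c[2]);return (w["cx"]+w["fx"]*a*c[0]/h,w["cy"]+w["fx"]*a*c[1]/h)
for d in(0,.01,.02,.03,.04,.05):
  print(d,[np.round(pr((x,s*.0128,-d)),0) for x in(.011,-.011) for s in(1,-1)],"open",[np.round(pr((x,s*.0427,-d)),0) for x in(.011,-.011) for s in(1,-1)])
g=cv2.cvtColor(w["image"],cv2.COLOR_BGR2GRAY)
print("closed");
for v in range(276,340,4):print(v,"".join("#" if x<55 else "+" if x<120 else "." for x in g[v,240:400:3]))
o,w=pickle.load(open("w6.pkl","rb"));g=cv2.cvtColor(w["image"],cv2.COLOR_BGR2GRAY)
print("open")
for v in range(276,400,6):print(v,"".join("#" if x<55 else "+" if x<120 else "." for x in g[v,100:540:6]))
```

```text
0 [array([340., 253.]), array([288., 253.]), array([339., 293.]), array([289., 293.])] open [array([398., 253.]), array([230., 253.]), array([395., 292.]), array([233., 292.])]
0.01 [array([341., 260.]), array([287., 260.]), array([340., 301.]), array([288., 301.])] open [array([402., 260.]), array([226., 259.]), array([399., 301.]), array([229., 300.])]
0.02 [array([342., 267.]), array([285., 267.]), array([341., 311.]), array([287., 311.])] open [array([407., 267.]), array([221., 267.]), array([403., 310.]), array([225., 309.])]
0.03 [array([344., 276.]), array([284., 276.]), array([342., 321.]), array([285., 321.])] open [array([412., 275.]), array([216., 275.]), array([408., 319.]), array([220., 319.])]
0.04 [array([346., 285.]), array([282., 285.]), array([344., 332.]), array([284., 332.])] open [array([418., 284.]), array([210., 284.]), array([413., 330.]), array([215., 330.])]
0.05 [array([348., 296.]), array([279., 296.]), array([346., 345.]), array([282., 345.])] open [array([425., 294.]), array([203., 294.]), array([418., 343.]), array([209., 342.])]
closed
276 ............
[... 1891 characters left out ...]
#####++######.......+###............####+.......######++######..++##
354 #....#############........+###+...........###+.........#############..++##
360 ##################.........+###...........###+.........###################
366 #################..........+###...........##+..........+##################
372 #################...........+##...........##+..........###################
378 ################+...........+#+++.#####.+.#+...........###################
384 #################............+##++#####++#++...........###################
390 ##################..........+##++++++++++##+...........###################
396 ###################.........++++++++++++++++..........####################
```

The fingertips in the wrist image sit about 40–45 mm behind the nominal TCP, so the fingers closed above the pack. The pack didn't move. I'll open and go lower in guarded steps.

```bash
python3 -m jog '[[[0,0,0],[0,0,0]],[[0,0,0],[0,0,0]],[[0,0,0],[0,0,0]]]' 1; python3 go.py .618 .130 .01 1.5708
```

```text
t: 14.55
tool_pos: [0.6184, 0.1298, 0.1599]
tool_rot: [2.227, 2.214, 0.001]
contact_force: [-0.3, -0.0, -0.8]
opening: 0.0679
grip_force: 0.0
t 14.55 pos [0.6184 0.1298 0.1599] yaw 1.5648 open 0.0679 gf 0.0 F [-0.3 -0.  -0.8]
shift [ 0.0003 -0.0007  0.1499] turn [ 0.0015  0.0007 -0.006 ]
```

```bash
python3 -m jog '[[[0,0,0.04],[0,0,0]],[[0,0,0.08],[0,0,0]],[[0,0,0.12],[0,0,0]],[[0,0,0.15],[0,0,-0.006]],[[0,0,0.15],[0,0,-0.006]]]'; python3 -m jog '[[[0,0,0.01],[0,0,0]],[[0,0,0.02],[0,0,0]],[[0,0,0.03],[0,0,0]],[[0,0,0.034],[0,0,0]],[[0,0,0.034],[0,0,0]]]'; python3 go.py .618 .130 -.03 1.5708
```

```text
t: 15.05
tool_pos: [0.6147, 0.1293, 0.0051]
tool_rot: [-2.218, -2.218, 0.01]
contact_force: [-0.9, -0.2, -1.3]
opening: 0.0855
grip_force: 0.0
t: 15.55
tool_pos: [0.6201, 0.1298, -0.0223]
tool_rot: [2.219, 2.219, 0.004]
contact_force: [0.3, 0.6, -0.0]
opening: 0.0852
grip_force: 0.0
t 15.55 pos [ 0.6201  0.1298 -0.0223] yaw 1.5708 open 0.0852 gf 0.0 F [ 0.3  0.6 -0. ]
shift [ 0.0002 -0.0021  0.0077] turn [0.0042 0.0005 0.    ]
```

```bash
python3 -m jog '[[[0,-0.001,0.004],[0,0,0]],[[0,-0.001,0.004],[0,0,0]]]';python3 -m jog '[[[0,0,0],[0,0,0]],[[0,0,0],[0,0,0]],[[0,0,0],[0,0,0]],[[0,0,0],[0,0,0]],[[0,0,0],[0,0,0]]]' 0.42 40
```

```text
t: 15.75
tool_pos: [0.6193, 0.1299, -0.026]
tool_rot: [2.219, 2.219, 0.005]
contact_force: [-0.8, -0.3, 0.4]
opening: 0.0858
grip_force: 0.0
t: 16.25
tool_pos: [0.6197, 0.1299, -0.0254]
tool_rot: [2.219, 2.219, 0.006]
contact_force: [-1.1, -0.1, 1.8]
opening: 0.0435
grip_force: 43.8
```

```bash
python3 -m jog '[[[0,0,-0.03],[0,0,0]],[[0,0,-0.07],[0,0,0]],[[-0.02,0,-0.11],[0,0,0]],[[-0.05,0,-0.15],[0,0,0.1]],[[-0.08,0,-0.15],[0,0,0.22]]]'; python3 go.py .4677 -.3715 .12 -.065
```

```text
t: 16.75
tool_pos: [0.623, 0.0493, 0.1317]
tool_rot: [2.446, 1.953, 0.02]
contact_force: [0.7, 0.9, -1.4]
opening: 0.0431
grip_force: 43.4
t 16.75 pos [0.623  0.0493 0.1317] yaw 1.3475 open 0.0431 gf 43.4 F [ 0.7  0.9 -1.4]
shift [-0.4448 -0.0585  0.0094] turn [ 0.0123 -0.0147  1.4125]
```

```bash
python3 -m jog '[[[-0.04,-0.005,0],[0,0,0.14]],[[-0.08,-0.01,0],[0,0,0.28]],[[-0.12,-0.015,0],[0,0,0.42]],[[-0.16,-0.02,0],[0,0,0.56]],[[-0.2,-0.026,0],[0,0,0.7]]]'; python3 go.py .4677 -.3715 .12 -.065
```

```text
t: 17.25
tool_pos: [0.5484, -0.1408, 0.1228]
tool_rot: [2.978, 0.996, 0.006]
contact_force: [1.0, -0.5, -2.8]
opening: 0.0431
grip_force: 43.2
t 17.25 pos [ 0.5484 -0.1408  0.1228] yaw 0.6452 open 0.0431 gf 43.2 F [ 1.  -0.5 -2.8]
shift [-0.2032  0.1358  0.0025] turn [ 0.0012 -0.0038  0.7102]
```

```bash
python3 -m jog '[[[-0.04,0.027,0],[0,0,0.14]],[[-0.08,0.054,0],[0,0,0.28]],[[-0.12,0.081,0],[0,0,0.43]],[[-0.16,0.108,0],[0,0,0.57]],[[-0.203,0.136,0],[0,0,0.71]]]';python3 -m jog '[[[0,0,0],[0,0,0]],[[0,0,0],[0,0,0]]]'; python3 go.py .4677 -.3715 .02 -.065; python3 wmap.py .38 .62 -.45 -.28 .03
```

```text
t: 17.75
tool_pos: [0.4697, -0.3707, 0.1226]
tool_rot: [-3.139, 0.102, -0.007]
contact_force: [1.1, 0.4, -2.9]
opening: 0.043
grip_force: 43.3
t: 17.95
tool_pos: [0.47, -0.37, 0.1225]
tool_rot: [-3.139, 0.096, -0.006]
contact_force: [0.0, -0.2, -3.1]
opening: 0.0428
grip_force: 43.3
t 17.95 pos [ 0.47   -0.37    0.1225] yaw -0.061 open 0.0428 gf 43.3 F [ 0.  -0.2 -3.1]
shift [-0.0026  0.0018  0.1024] turn [-0.0015 -0.0039  0.004 ]
-0.450 #...........................................................
-0.446 ###.........................................................
-0.442 #####.......................................................
-0.438 #######.....................................................
-0.434 ++++####....................................................
-0.430 +++++++#....................................................
-0.426 +++++++++........................................++.........
-0.422 ####+++++++.................................................
-0.418 #######++++...............+++...............................
-0.414 ###########++##########.......................
[... 1635 characters left out ...]
...........
-0.314 #########+++................................................
-0.310 #######++++.................................................
-0.306 #+##+++++#..................................................
-0.302 +++++++###..................................................
-0.298 ##+++#####..................................................
-0.294 #########+...++#............................................
-0.290 ########....####............................................
-0.286 ######+......###............................................
-0.282 #####+......###.............................................
0.04282159509045983 43.334187269210815 [ 0.00826595 -0.22231389 -3.07748546]
```

```bash
python3 -m jog '[[[-0.002,0.001,0.03],[0,0,0.004]],[[-0.002,0.001,0.06],[0,-0.003,0.004]],[[-0.002,0.001,0.09],[0,-0.003,0.004]],[[-0.002,0.001,0.105],[0,-0.003,0.004]],[[-0.002,0.001,0.105],[0,-0.003,0.004]]]';python3 -m jog '[[[0,0,0],[0,0,0]],[[0,0,0],[0,0,0]]]'; python3 go.py .4677 -.3712 .0015 -.065
```

```text
t: 18.5
tool_pos: [0.4682, -0.3673, 0.0153]
tool_rot: [-3.136, 0.096, 0.004]
contact_force: [-0.4, 0.3, -3.3]
opening: 0.0431
grip_force: 43.2
t: 18.7
tool_pos: [0.4709, -0.3714, 0.0209]
tool_rot: [3.137, -0.098, 0.007]
contact_force: [0.7, -0.4, -2.0]
opening: 0.0434
grip_force: 43.2
t 18.7 pos [ 0.4709 -0.3714  0.0209] yaw -0.0625 open 0.0434 gf 43.2 F [ 0.7 -0.4 -2. ]
shift [-0.0033 -0.0001  0.0193] turn [ 0.0027 -0.0048  0.0025]
```

```bash
python3 -m jog '[[[-0.003,0,0.005],[0,-0.003,0.002]],[[-0.003,0,0.01],[0,-0.003,0.002]],[[-0.003,0,0.014],[0,-0.003,0.002]],[[-0.003,0,0.017],[0,-0.003,0.002]]]';python3 -m jog '[[[0,0,0],[0,0,0]],[[0,0,0],[0,0,0]],[[0,0,0],[0,0,0]]]'; python3 go.py .4677 -.3712 .0005 -.065
```

```text
t: 19.1
tool_pos: [0.4662, -0.3701, 0.001]
tool_rot: [-3.14, 0.103, 0.002]
contact_force: [-0.7, -0.7, -2.4]
opening: 0.043
grip_force: 43.3
t: 19.4
tool_pos: [0.4666, -0.3703, 0.0016]
tool_rot: [3.14, -0.102, -0.002]
contact_force: [0.1, -0.1, -2.4]
opening: 0.043
grip_force: 43.3
t 19.4 pos [ 0.4666 -0.3703  0.0016] yaw -0.0652 open 0.043 gf 43.3 F [ 0.1 -0.1 -2.4]
shift [0.0012 0.0008 0.0011] turn [ 0.0002  0.001  -0.0002]
```

Still hanging about 1 mm above the floor. I'll lower a touch more, release, retreat and check.

```bash
python3 -m jog '[[[0.001,0.001,0.001],[0,0,0]],[[0.001,0.001,0.002],[0,0,0]],[[0.001,0.001,0.002],[0,0,0]]]'; python3 -m jog '[[[0,0,0],[0,0,0]],[[0,0,0],[0,0,0]],[[0,0,0],[0,0,0]],[[0,0,0],[0,0,0]]]' 1;python3 -m jog '[[[0,0,-0.03],[0,0,0]],[[0,0,-0.07],[0,0,0]],[[0,0,-0.11],[0,0,0]],[[0,0,-0.15],[0,0,0]],[[0,0,-0.15],[0,0,0]]]';python3 -m jog '[[[0,0,0],[0,0,0]]]'; python3 wmap.py .38 .62 -.45 -.28 .058
python3 - <<'E'
import sys;sys.path.insert(0,".")
from geo import *
from station import optics
np.set_printoptions(precision=4,suppress=True)
t=optics.get_image("top");o,d=pickle.load(open("im0.pkl","rb"))
for im in(d["top"]["image"],t["image"]):
    g=cv2.cvtColor(im,cv2.COLOR_BGR2GRAY);print(g[225:280:5,430:474:3])
E
```

```text
t: 19.7
tool_pos: [0.4677, -0.3716, 0.0006]
tool_rot: [3.14, -0.102, -0.001]
contact_force: [-3.9, 2.0, 4.6]
opening: 0.0431
grip_force: 44.1
t: 20.1
tool_pos: [0.4675, -0.3714, -0.0005]
tool_rot: [3.14, -0.102, -0.001]
contact_force: [-0.3, 0.7, 0.2]
opening: 0.085
grip_force: 0.0
t: 20.6
tool_pos: [0.4709, -0.3746, 0.1578]
tool_rot: [3.13, -0.102, 0.014]
contact_force: [0.0, -1.1, 0.8]
opening: 0.0849
grip_force: 0.0
t: 20.7
tool_pos: [0.4683, -0.372, 0.1511]
tool_rot: [3.138, -0.102, 0.002]
contact_force: [0.2, 0.2, -0.7]
opening: 0.0855
grip_force: 0.0
-0.450 ............................................................
-0.446 ............................................................
-0.442 ............................................................
-0.438 ............................................................
-0.434 ............................................................
-0.430 ............................................................
-0.426 ............................................................
-0.422 ......................................................
[... 3136 characters left out ...]
 152]]
[[137  56 106 109 108  61 164 165 165 165  93 107 107 108  64]
 [163  47 112 108 109 113  86  64  72  93 106 109  82  23  25]
 [139  49 112  82  64  72  61  28  31  26  65  11  25  57  72]
 [138  40 112  45  29  21  35  24  38  35  24  34  65  64  64]
 [126  30  96  46  27  17  24  14  18  19  69  67  70  66  35]
 [110  45  60  26  18  16  20  22  50  76  82  83  64  48  66]
 [110  47  59  32  20  17  28  55  60  62  73  43  49  57  61]
 [107  50  61  27  28  48  47  53  55  45  38  47  56  57  59]
 [108  47  61  28  29  30  33  36  38  44  46  63  59  47  62]
 [111  51  65  24  25  36  40  46  47  50  46  52  54  58  76]
 [122  95  23  36  31  40  42  55  46  49  52  59  56  57  62]]
```

```bash
python3 go.py .5555 -.3762 .02 -.065; python3 -m jog '[[[0.03,0,0],[0,0,0]],[[0.06,0,0],[0,0,0]],[[0.087,0,0],[0,0,0]],[[0.087,-0.001,0.04],[0,0,0]],[[0.087,-0.001,0.08],[0,0,0]]]' 0 40;python3 -m jog '[[[0,0,0.04],[0,0,0]],[[0,0,0.05],[0,0,0]],[[0,0,0.05],[0,0,0]]]';python3 go.py .5555 -.3762 .000 -.065
python3 - <<'E'
import sys;sys.path.insert(0,".")
from geo import *
from station import optics
w=optics.get_image("wrist");g=cv2.cvtColor(w["image"],cv2.COLOR_BGR2GRAY)
for v in range(240,340,5):print(v,"".join("#" if x<55 else "+" if x<120 else "." for x in g[v,220:420:4]))
E
```

```text
t 20.8 pos [ 0.4669 -0.3706  0.1479] yaw -0.0652 open 0.0852 gf 0.0 F [ 1.  -0.2 -1.1]
shift [ 0.0892 -0.      0.1276] turn [-0.0016  0.003  -0.0002]
t: 21.3
tool_pos: [0.5552, -0.3758, 0.0677]
tool_rot: [3.14, -0.101, -0.001]
contact_force: [0.7, -0.4, -1.2]
opening: 0.0122
grip_force: 0.0
t: 21.6
tool_pos: [0.552, -0.374, 0.0154]
tool_rot: [-3.135, 0.102, 0.011]
contact_force: [0.4, -0.0, 0.2]
opening: -0.0
grip_force: 0.0
t 21.6 pos [ 0.552  -0.374   0.0154] yaw -0.0652 open -0.0 gf 0.0 F [ 0.4 -0.   0.2]
shift [0.0038 0.0021 0.0154] turn [-0.0044  0.007  -0.0002]
240 .++++++++++++++++++####++++++#####................
245 ..+++++++++++++++####+.........+###+..............
250 ..++++++++++++++###+.............+##+.............
255 ..+++++++++++++###+................##.............
260 ..+++++++++++++##...................##............
265 ..++++++++++++##+...................##+++++.......
270 ..++++++++++++##....................+##++++++.....
275 ..++++++++++++##....................+##++++++....+
280 ..++++++++++++##.....................##++++++....+
285 ..++++++++++++##....+++###+++.......+#+++++++....+
290 ...+++++++++++##....+++###+++.......+#+++++++....+
295 ...++++++++++++##++++++###++++++....##++++++......
300 ...+++++++++++++####+++###+++####..##+++++++......
305 ...++++++++++++#####+++###+++####+##++++++++....+.
310 ...++++++++++++#####+++###+++######++++++++.....+.
315 ...++++++++++++#####+++###+++#####..............+.
320 ...++++++++++++####++++###+++#####..............+.
325 ...+++++++++++#######++###++######................
330 ...++++++++++#########+##+#########+..............
335 ######+++++++#######################......+######.
```

```bash
python3 -m jog '[[[0.001,0,0.006],[0,0,0]],[[0.001,0,0.012],[0,0,0]],[[0.001,0,0.012],[0,0,0]]]';python3 -m jog '[[[0,0,0.003],[0,0,0]],[[0,0,0.003],[0,0,0]]]';python3 go.py .5555 -.3762 -.01 -.065
```

```text
t: 21.95
tool_pos: [0.5556, -0.3763, 0.008]
tool_rot: [3.139, -0.102, -0.001]
contact_force: [0.5, 1.1, -0.9]
opening: -0.0001
grip_force: 0.0
t: 22.15
tool_pos: [0.5553, -0.3761, 0.0045]
tool_rot: [3.14, -0.102, -0.001]
contact_force: [0.4, 0.1, -0.4]
opening: 0.0003
grip_force: 0.0
t 22.15 pos [ 0.5553 -0.3761  0.0045] yaw -0.0652 open 0.0003 gf 0.0 F [ 0.4  0.1 -0.4]
shift [0.0002 0.0001 0.0145] turn [ 0.0002  0.0009 -0.0002]
```

```bash
J="python3 -m jog"; for i in 1; do python3 -m jog '[[[0,0,0.002],[0,0,0]],[[0,0,0.002],[0,0,0]]]'|grep -E "pos|contact"; python3 -m jog '[[[0,0,0.002],[0,0,0]],[[0,0,0.002],[0,0,0]]]'|grep -E "pos|contact"; python3 -m jog '[[[0,0,0.001],[0,0,0]],[[0,0,0.001],[0,0,0]]]'|grep -E "pos|contact";  done
```

```text
tool_pos: [0.5552, -0.376, 0.0023]
contact_force: [0.4, -0.5, 0.0]
tool_pos: [0.5551, -0.3759, 0.0002]
contact_force: [-0.1, 0.3, -0.0]
tool_pos: [0.5553, -0.376, -0.0007]
contact_force: [0.3, -0.1, -0.2]
```

```bash
python3 -m jog '[[[0,0,0.002],[0,0,0]],[[0,0,0.002],[0,0,0]]]'|grep -E "pos|contact"; python3 -m jog '[[[0,0,0.001],[0,0,0]],[[0,0,0.001],[0,0,0]]]'|grep -E "pos|contact"; python3 -m jog '[[[0,0,0.001],[0,0,0]],[[0,0,0.001],[0,0,0]]]'|grep -E "pos|contact"
```

```text
tool_pos: [0.5552, -0.3759, -0.0028]
contact_force: [0.5, -0.5, 0.2]
tool_pos: [0.5552, -0.376, -0.0037]
contact_force: [0.6, 0.3, -0.3]
tool_pos: [0.5554, -0.3761, -0.0045]
contact_force: [0.1, 0.2, 1.8]
```

```bash
python3 -m jog '[[[0,0,0.001],[0,0,0]],[[0,0,0.001],[0,0,0]]]'|grep -E "pos|contact"; python3 -m jog '[[[0,0,0.001],[0,0,0]],[[0,0,0.001],[0,0,0]]]'|grep -E "pos|contact"
```

```text
tool_pos: [0.5554, -0.3762, -0.0051]
contact_force: [-1.2, 1.6, 2.3]
tool_pos: [0.5555, -0.3762, -0.0058]
contact_force: [-2.0, 0.9, 5.1]
```

```bash
python3 -m jog '[[[0,0,0.0005],[0,0,0]],[[0,0,0.0005],[0,0,0]],[[0,0,0.0005],[0,0,0]]]'|grep -E "pos|contact"; python3 -m jog '[[[0,0,0],[0,0,0]],[[0,0,0],[0,0,0]],[[0,0,0],[0,0,0]]]'|grep -E "pos|contact"
```

```text
tool_pos: [0.5555, -0.3762, -0.0059]
contact_force: [-2.0, 1.8, 6.8]
tool_pos: [0.5555, -0.3762, -0.0059]
contact_force: [-2.4, 2.2, 6.4]
```

Held 0.6 s at about 6.5 N. I'll lift off and check the reacher, the pack and the scene.

```bash
python3 -m jog '[[[0,0,-0.01],[0,0,0]],[[0,0,-0.05],[0,0,0]],[[0,0,-0.1],[0,0,0]],[[0,0,-0.15],[0,0,0]],[[0,0,-0.2],[0,0,0]]]';python3 -m jog '[[[-0.03,0,0],[0,0,0]],[[-0.06,0,0],[0,0,0]],[[-0.06,0,0],[0,0,0]],[[-0.06,0,0],[0,0,0]]]';python3 wmap.py .38 .70 -.45 -.15 .058
```

```text
t: 24.85
tool_pos: [0.5552, -0.3758, 0.1949]
tool_rot: [3.14, -0.102, -0.002]
contact_force: [0.5, -0.4, 0.2]
opening: -0.0001
grip_force: 0.0
t: 25.25
tool_pos: [0.4954, -0.3721, 0.1931]
tool_rot: [3.14, -0.104, -0.001]
contact_force: [0.5, -1.4, 0.3]
opening: 0.0002
grip_force: 0.0
-0.450 ................................................................................
-0.446 .......................................................................+........
-0.442 .....................................................................+#.........
-0.438 ...................................................................++##.........
-0.434 ...................................................................#+##+........
-0.430 ..................................................................##+###........
-0.426 ..................................................................##++####......
-0.422 ............................................+++++++...............###++###......
-0.418 .......................................+...........+...............####++.......
-0.414 ................
[... 5236 characters left out ...]
+++++.+.............
-0.174 .........................................................+.+........+...........
-0.170 .........................................................+.+...+++..............
-0.166 ...............................................................++...............
-0.162 ................................................................................
-0.158 .........................................................+......................
-0.154 .........................................................+......................
-0.150 .........................................................+......................
0.0001720794581808532 0.0 [ 0.48164749 -1.39192671  0.34189436]
```

```bash
python3 -c "
from station import job;print(job.finish_job())"
```

```text
the job is handed in; nothing more can be done
None
```

I drew the pack out with the reacher, laid it in the charger bay and pressed the key at about 6.5 N for 0.6 s, leaving the reacher standing, and handed the job in at about 25 s; no verdict came back, and the last checks read camera images by code because my ten picture views were used up.

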